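# Post the empty spools and lock the returns chest

### The arm

A 6-joint arm with a two-finger parallel gripper is mounted at the origin on the work surface. World frame = base frame: x ahead of the robot, y to its left, z up, the work surface at z = 0. Lengths are in m, angles in rad, forces in N, time in s.
With the tool pointing down it reaches from about 0.35 to 0.775 m from the base axis. Payload 7.3 kg.
Tool frame: the origin (TCP) lies on the centre line of the jaws, within the pads' length; the fingertips stand ahead of it and the grasp point (between the pads) lies 11 mm behind it (robot.nose_length is the z of the fingertips in the tool frame, in m); z points along the fingers, y is the line along which they close (so a half turn about z gives the same grasp; the last joint's range is limited). The gripper opens to 92 mm and grips with 3 to 60 N. Pads are 19 mm wide; open, the fingers measure 130 mm over their backs; the gripper's body (75 mm by 190 mm) begins 47 mm behind the grasp point.
Start: joints at [0.976, 0.342, 1.524, -0, 1.275, -0.146], TCP at [0.228, 0.473, 0.235] pointing down, gripper open.
Joint ranges: [-2.53, 2.53], [-0.77, 2.02], [0.04, 2.7], [-1, 4.14], [0.28, 2.66], [-3.11, 3.11]. Speed limits (rad/s): [2.57, 2.57, 3.14, 3.14, 3.14, 3.14].

### API

Orientations are given as [roll, pitch, yaw] about the fixed x, y, z axes, in that order (R = Rz(yaw) Ry(pitch) Rx(roll)).
In Python, from cell import robot, cams gives the robot as it stands. The module is installed in compiled form; this text tells all that it offers.
- The arm moves only by the tool carry_out, never from a script. Its argument "deltas" is a list of rows, each a list of 7 numbers: the shift along the tool's x, y, z in cm, then the turn, a rotation vector about the tool's x, y, z in rad, then the opening, from 0 (shut) to 1 (fully open). A call has exactly 8 rows; each row shifts and turns the commanded pose from where the row before left it, along the tool's axes as they then stand; what a row does not reach is not made up. A row lasts 1/12 s, in which the tool goes at most 41.7 mm and 7.16 degrees, less where a joint would pass 70% of its speed; a pose out of reach is approached as far as the arm can. A call is refused whole if a number of a shift passes 4.17 or a number of a turn 0.125, either way. A call with a gripper value outside its range is refused whole. The fingers move at their own pace and stop on an object; "force" is the grip in N (left out, the last holds). Time passes only in rows, so rows that do not move let the fingers close, or fill a call up. It gives the time, the measured TCP pose, the force, the opening and the grip force at its end, in the units of the state.
- robot.observe(): the state, without advancing time (a new reading comes with each control period).
- cams.read_camera(name): name is "side" or "top" or "wrist"; returns a dict with "image" (480x640x3 uint8, blue, green, red), "depth" (480x640 float32, m along the optical axis (not along the pixel's ray), 0 where there is no reading), "fx", "fy", "cx", "cy" (pixels), "world_to_cam" (4x4, takes a point from world to camera coordinates). Camera axes: x right, y up, looking along -z (the intrinsics and any distortion apply to the point x, -y, -z); pixel columns grow to the right and rows downward; lengths in m; the calibration is good to about 2 mm. A picture is of the moment at which its call begins.
- robot.hand_in(): hands the job in; it is judged then, once.
The state is a dict: "time": time; "qpos": joint angles; "qvel": joint speeds; "joint_efforts": joint torques, N m; "tool_pos": TCP position; "tool_rot": TCP orientation; "contact_force": force on the tool from outside, world axes, zero at the start; "torque": the same for the moment, N m; "opening": finger opening in m; "grip_force": force on a finger pad.
Only numpy, scipy, OpenCV 4.12 (cv2) and the standard library are available. Lean on these libraries where they do the work, as an engineer would, in place of code of your own. Each camera call takes 0.05 s, during which the arm holds its last target. There are 200 camera calls.

### The job

Push every empty wooden spool down through the sprung flap in the lid of the plywood returns chest, so that all are inside and the flap has closed again. Then swing the brass hasp down over the staple until it lies flat against the chest's front, and drop the retaining pin from its block upright through the staple's eye, fully home on its collar. Leave the other things on the table where they are.

Things in the scene. Friction and masses are not known exactly. Their poses are not given: they have to be found in the camera images.
- chest: fixed plywood returns chest, 170 deep (its x) x 300 wide (its y) x 180 mm high, walls 8 mm, lid 12 mm, floor 10 mm, with a ridge under the opening that spreads the spools to both sides; the lid is fast shut. Origin: centre of its underside, on the table. Its front, with staple and hasp, faces its own -x; the side facing its -y is a clear pane
- opening (a point): middle of the flap opening, at the lid's top surface (180 mm above the table); the opening is 68 mm along the chest's x and 100 mm along its y. Axes as the chest's
- flap (a joint): aluminium swing flap, 64 x 96 x 4 mm, filling the opening, its upper face 3 mm below the lid's top; hinged along its +x edge (chest frame), its free edge near the front swings down into the chest. Radians: 0 shut, 1.45 fully down; a spring shuts it (about 0.04 N m at 0, 0.09 N m fully down), so it carries a spool's weight: a spool set on it must be pushed down about 50 mm below the lid's top before it drops off inside
- hasp (a joint): brass hasp, strap 80 long x 48 wide x 3 mm, hinged at hasp_hinge along the chest's y. Radians: 0 hangs straight down against the chest's front, over the staple; pi/2 stands out level from the front; grows as it lifts, to 2.6. Stiff hinge (0.035 N m): stays where it is left. A window 32 mm wide, 44 to 71 mm from the hinge, clears the staple
- hasp_hinge (a point): middle of the hasp's hinge line, 173 mm above the table, 4 mm out from the chest's front face. Axes as the chest's
- hasp_tip (a point): middle of the hasp's free edge, 80 mm from the hinge
- staple_eye (a point): centre of the eye of the steel staple at the level of its top face, 121 mm above the table and 26 mm out from the chest's front. The staple is a flat lug 38 mm out x 28 wide x 10 mm high with an upright square eye of 15 mm through it. Axes as the chest's
- pin_grip (a point): steel retaining pin, upright: shank 9 mm across and 45 mm long with a tapered tip, collar 22 mm across and 4 mm thick, black round grip 16 mm across and 36 mm high above it; 50 g. This point is the centre of the black grip, 67 mm above the pin's tip; z along the pin, up. At the start it stands in the hole of the pin block with its collar on the block's top
- pin_collar (a point): underside of the pin's collar, on its axis, 45 mm above the tip and 22 mm below pin_grip
- pin_block: fixed dark wooden block 70 x 70 x 50 mm with a 14 mm hole 48 mm deep in the middle of its top, where the pin is parked; origin: centre of its underside
- spool1_mid (a point): empty wooden spool, 42 mm across both flanges, 46 mm high, flanges 12 mm thick, core 26 mm across, about 50 g; may be absent. This point is its centre, half-way up; z along its axis. It stands on end at the start, and can roll if knocked over
- spool2_mid (a point): empty wooden spool, 42 mm across both flanges, 46 mm high, flanges 12 mm thick, core 26 mm across, about 50 g; may be absent. This point is its centre, half-way up; z along its axis. It stands on end at the start, and can roll if knocked over
- spool3_mid (a point): empty wooden spool, 42 mm across both flanges, 46 mm high, flanges 12 mm thick, core 26 mm across, about 50 g; may be absent. This point is its centre, half-way up; z along its axis. It stands on end at the start, and can roll if knocked over
- spool4_mid (a point): empty wooden spool, 42 mm across both flanges, 46 mm high, flanges 12 mm thick, core 26 mm across, about 50 g; may be absent. This point is its centre, half-way up; z along its axis. It stands on end at the start, and can roll if knocked over
- spool5_mid (a point): empty wooden spool, 42 mm across both flanges, 46 mm high, flanges 12 mm thick, core 26 mm across, about 50 g; may be absent. This point is its centre, half-way up; z along its axis. It stands on end at the start, and can roll if knocked over
- dish: white dish, 110 mm across, 30 mm high, with buttons in it; a bystander. Origin: centre of its underside
- scissors: scissors lying flat, about 175 mm long, 12 mm high; a bystander. Origin at the pivot, blades to +x
- button_jar: closed glass jar, 64 mm across, 85 mm high; a bystander. Origin: centre of its underside
- tape_measure: round tape measure lying flat, 56 mm across, 16 mm high; a bystander. Origin: centre of its underside
- pumpkin: pumpkin ornament, about 105 mm across, 100 mm high with its stalk; a bystander. Origin: centre of its underside
- seam_gauge: aluminium rule, 150 x 25 x 4 mm, lying flat along its x; a bystander. Origin: centre of its underside
There are look-alikes about, which are no part of the job. Leave any red look-alike of the part that bears pin_grip alone. Leave any blue or pink look-alike of the part that bears spool3_mid alone.

How it is judged:
By the outcome, as a careful person would: the job done as asked, in the order asked, and still so for the second after the job is handed in, with the robot touching nothing.
Of spool1, spool2, spool3, spool4, spool5 only 3 to 5 are there at a start; the rules pass over those that are not, and their reading is None.
At some moment in a run one of spool1, spool2, spool3, spool4, spool5 may be knocked a few centimetres aside while the robot is not near it.
It also fails if it takes over 210 s, if anything falls off the work surface, if the arm or the gripper's body presses on something with over 40 N, if the wrist force passes 120 N, or if a joint passes its speed limit or range.

## Working session

There is one attempt and no reset: what is moved stays moved. The work goes in short steps, Python scripts to look and compute and a tool call to move; the robot and the scene stay as the last step left them, time stands still between calls to the robot, and variables do not carry over. Pictures are saved under pics/ and viewed, at most 14 in all, crops included, and the job is handed in when it is done.

Besides the shell and the picture viewer there is one more tool, called as name(argument=value, ...), one argument or row to a line, values as JSON. carry_out: Moves the arm, as the interface text tells. Its arguments: {"type":"object","properties":{"deltas":{"type":"array","items":{"type":"array","items":{"type":"number"}}},"force":{"type":"number"}},"required":["deltas"]}

```bash
mkdir -p pics; cat > h.py <<'E'
import numpy as np, cv2
from cell import robot, cams
from scipy.spatial.transform import Rotation as R
def shot(n,save=None):
    c=cams.read_camera(n)
    if save: cv2.imwrite('pics/'+save,c['image'])
    return c
def cloud(c):
    d=c['depth']; v,u=np.mgrid[0:480,0:640]
    P=np.stack([(u-c['cx'])/c['fx']*d,-(v-c['cy'])/c['fy']*d,-d,np.ones_like(d)],-1)
    W=P@np.linalg.inv(c['world_to_cam']).T
    W=W[...,:3]; W[d==0]=np.nan
    return W
E
python3 - <<'E'
from h import *
s=robot.observe();print(s,robot.nose_length)
for n in ['top','side']:
    c=shot(n,n+'1.png');W=cloud(c);np.save(n+'1.npy',W)
    print(n,c['fx'],np.linalg.inv(c['world_to_cam']).round(3).tolist())
E
```

```text
{'time': 0.0, 'qpos': array([ 9.75998691e-01,  3.42745008e-01,  1.52502809e+00, -4.54657930e-05,
        1.27541300e+00, -1.46026734e-01]), 'qvel': array([-0.00079102, -0.0017226 , -0.00199368, -0.00090889, -0.00016841,
       -0.00062735]), 'joint_efforts': array([ 7.42549637e-04, -4.31242847e+01, -2.44219762e+01,  7.19135092e-02,
        5.58130431e-02, -1.15982975e-04]), 'tool_pos': array([0.22755031, 0.47267235, 0.23402953]), 'tool_rot': array([-3.14000984e+00, -1.88846182e-04,  2.69283487e+00]), 'contact_force': array([-0.11515953, -0.99187798, -0.44609183]), 'torque': array([0.03576289, 0.00256845, 0.00192949]), 'grip_force': 0.0, 'opening': 0.09212124422900911} 0.008
top 499.6049389310617 [[0.148, 0.968, -0.201, 0.363], [-0.989, 0.146, -0.025, -0.066], [0.005, 0.203, 0.979, 1.121], [0.0, 0.0, 0.0, 1.0]]
side 436.2086589250905 [[0.931, 0.159, -0.329, 0.293], [-0.365, 0.466, -0.806, -0.689], [0.025, 0.87, 0.492, 0.531], [0.0, 0.0, 0.0, 1.0]]
```

View pics/top1.png

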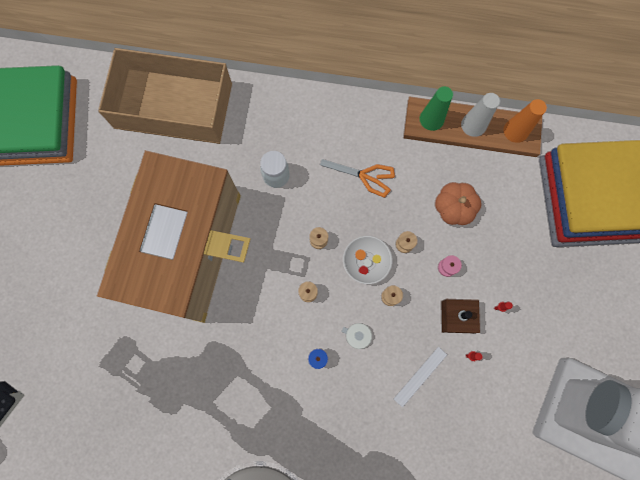

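View pics/side1.png

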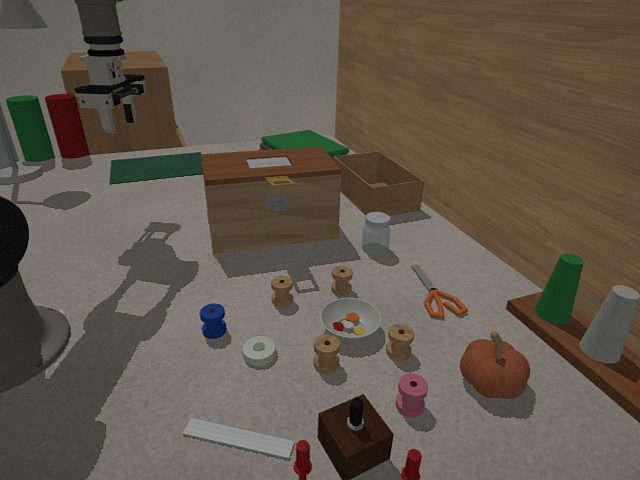

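Four wooden spools show in top at (319,237), (406,242), (308,291) and (393,295). The pin stands at (465,316), and the chest is at left with its front towards image right (world -y). The hasp is lifted at (228,246) and the flap is at (164,231).

```bash
python3 - <<'E'
from h import *
W=np.load('top1.npy')
v,u=np.mgrid[0:480,0:640]
for n,(a,b) in dict(s1=(319,237),s2=(406,242),s3=(308,291),s4=(393,295)).items():
    m=(np.hypot(u-a,v-b)<16)&(abs(W[...,2]-.046)<.006)
    p=W[m]; (x,y),r=cv2.minEnclosingCircle(p[:,:2].astype(np.float32)); print(n,m.sum(),p.mean(0).round(4),x,y,r)
for n,(a,b) in dict(pin=(466,316),).items():
    m=(np.hypot(u-a,v-b)<12)&(W[...,2]>.075)
    p=W[m]; print(n,m.sum(),p.mean(0).round(4),p.min(0),p.max(0))
m=(np.hypot(u-461,v-316)<28)&(abs(W[...,2]-.05)<.004); print('block',cv2.minAreaRect(W[m][:,:2].astype(np.float32)))
m=(u<250)&(v>140)&(v<330)&(abs(W[...,2]-.18)<.002); m=cv2.erode(m.astype(np.uint8),np.ones((3,3)))>0
r=cv2.minAreaRect(W[m][:,:2].astype(np.float32)); print('lid',m.sum(),r,cv2.boxPoints(r))
m=(abs(u-164)<18)&(abs(v-231)<22); p=W[m]; print('flap z',np.nanpercentile(p[:,2],[5,20,50,80]))
img=cv2.imread('pics/top1.png')
m=(abs(u-165)<30)&(abs(v-231)<32)&(img.min(2)>150)
r=cv2.minAreaRect(W[m][:,:2].astype(np.float32)); print('flap',r,W[m].mean(0))
m=(abs(u-228)<26)&(abs(v-246)<20)&(W[...,2]>.15)
m&=(img[...,1].astype(int)-img[...,0]>50)
p=W[m]; print('hasp',len(p),p.min(0),p.max(0)); 
for q in [(212,240),(209,250),(215,246),(248,240),(244,260),(247,248),(220,243)]: print(q,W[q[1],q[0]].round(4))
E
```

```text
s1 277 [ 0.6012 -0.0358  0.0473] 0.6015027165412903 -0.036012787371873856 0.02138049341738224
s2 283 [ 0.6211 -0.2304  0.0473] 0.6210379600524902 -0.23110830783843994 0.021413415670394897
s3 287 [ 0.4785 -0.0303  0.0473] 0.4790980815887451 -0.030644364655017853 0.020990600809454918
s4 298 [ 0.4974 -0.2129  0.0472] 0.49777910113334656 -0.21354451775550842 0.021413255482912064
pin 64 [ 0.4748 -0.3634  0.0882] [ 0.4673692  -0.37172655  0.07530897] [ 0.4820625  -0.35675258  0.09424635]
block ((0.47546443343162537, -0.3649395704269409), (0.07010415941476822, 0.07189132273197174), 6.826425552368164)
lid 108 ((0.5491189360618591, 0.23801639676094055), (0.1855478286743164, 0.27383217215538025), 86.64556121826172) [[0.407009   0.15341274]
 [0.680372   0.13739012]
 [0.69122887 0.32262003]
 [0.41786587 0.33864266]]
flap z [0.17609908 0.17736072 0.17890541 0.1804456 ]
flap ((0.5373662710189819, 0.2580295205116272), (0.06020978465676308, 0.0987655371427536), 82.18718719482422) [nan nan nan]
hasp 743 [0.49970535 0.08895276 0.17248523] [0.55288916 0.17292765 0.19600912]
(212, 240) [0.5338 0.1616 0.1788]
(209, 250) [0.5138 0.1637 0.1781]
(215, 246) [0.5228 0.1532 0.1808]
(248, 240) [0.5414 0.0907 0.193 ]
(244, 260) [0.531  0.1237 0.0015]
(247, 248) [0.5264 0.0903 0.19  ]
(220, 243) [0.5299 0.1447 0.1814]
```

```bash
python3 - <<'E'
from h import *
W=np.load('top1.npy')
v,u=np.mgrid[0:480,0:640]
img=cv2.imread('pics/top1.png').astype(int)
m=(u<245)&(v>140)&(v<330)&(abs(W[...,2]-.181)<.006)
b=(img[...,1]-img[...,0]>50)&(u>200)&(img[...,1]>120); m&=~b
n,l,st,_=cv2.connectedComponentsWithStats(m.astype(np.uint8)); k=1+st[1:,4].argmax(); m=l==k
r=cv2.minAreaRect(W[m][:,:2].astype(np.float32)); print('lid',m.sum(),r,cv2.boxPoints(r).tolist())
f=(abs(u-165)<30)&(abs(v-231)<36)&(img.min(2)>140)&~np.isnan(W[...,0])
p=W[f]; r=cv2.minAreaRect(p[:,:2].astype(np.float32)); print('flap',len(p),r,p.mean(0))
p=W[b&(abs(u-228)<26)&(abs(v-246)<20)&(W[...,2]>.15)]; r=cv2.minAreaRect(p[:,:2].astype(np.float32));print('hasp',r,cv2.boxPoints(r).tolist())
E
```

```text
lid 13441 ((0.5381258130073547, 0.2561943531036377), (0.17998836934566498, 0.30156368017196655), 84.8439712524414) [[0.37986645102500916, 0.18011480569839478], [0.6802098751068115, 0.15301381051540375], [0.6963851451873779, 0.3322739005088806], [0.39604175090789795, 0.35937488079071045]]
flap 1587 ((0.5391123294830322, 0.27695655822753906), (0.10783373564481735, 0.09670723974704742), 85.20328521728516) [0.53659691 0.25681421 0.17860085]
hasp ((0.5260414481163025, 0.13114571571350098), (0.08130770921707153, 0.04735904932022095), 84.76227569580078) [[0.4987495541572571, 0.09282328188419342], [0.5459108948707581, 0.08849994838237762], [0.5533333420753479, 0.16946814954280853], [0.5061720013618469, 0.17379148304462433]]
```

```bash
cat >> h.py <<'E'
def rel(x,y,z,s=None):
    s=s or robot.observe(); Rm=R.from_euler('xyz',s['tool_rot'])
    print('pos',s['tool_pos'].round(4),'rot',s['tool_rot'].round(3),'F',s['contact_force'].round(1),'t',round(s['time'],2),
      'tool cm',(Rm.inv().apply(np.array([x,y,z])-s['tool_pos'])*100).round(2),
      'rotvec to goal',(Rm.inv()*R.from_euler('xyz',[np.pi,0,1.48])).as_rotvec().round(3))
def spools(exp):
    W=cloud(cams.read_camera('top')); img=None
    v,u=np.mgrid[0:480,0:640]
    for n,e in exp.items():
        m=(np.hypot(W[...,0]-e[0],W[...,1]-e[1])<.045)&(abs(W[...,2]-.0473)<.006)
        if m.sum()<50: print(n,'not seen',m.sum()); continue
        (x,y),r=cv2.minEnclosingCircle(W[m][:,:2].astype(np.float32)); print(n,m.sum(),round(x,4),round(y,4),round(r,4))
EXP=dict(s1=(.601,-.036),s2=(.621,-.231),s3=(.479,-.0305),s4=(.4978,-.2135))
E
```

carry_out(
  deltas=[
    [0,0,-0.4,0,0,0.12,0.65],
    [0,0,-0.4,0,0,0.12,0.65],
    [0,0,-0.4,0,0,0.12,0.65],
    [0,0,-0.4,0,0,0.12,0.65],
    [0,0,-0.4,0,0,0.12,0.65],
    [0,0,-0.3,0,0,0.12,0.65],
    [0,0,-0.2,0,0,0.12,0.65],
    [0,0,0,0,0,0.12,0.65],
  ],
  force=20,
)

```text
time: 0.77
tool_pos: [0.2278, 0.473, 0.2598]
tool_rot: [3.142, -0.0, 1.727]
contact_force: [0.5, 0.6, -1.3]
opening: 0.0598
grip_force: 0.0
```

carry_out(
  deltas=[
    [0,0,0,0,0,0.12,0.65],
    [0,0,0,0,0,0.12,0.65],
    [-2.66,1.64,0,0,0,0,0.65],
    [-2.66,1.64,0,0,0,0,0.65],
    [-2.66,1.64,0,0,0,0,0.65],
    [-2.66,1.64,0,0,0,0,0.65],
    [-2.66,1.64,0,0,0,0,0.65],
    [-2.66,1.64,0,0,0,0,0.65],
  ],
)

```text
time: 1.43
tool_pos: [0.3136, 0.3048, 0.2595]
tool_rot: [-3.141, 0.0, 1.493]
contact_force: [0.3, 0.6, -0.3]
opening: 0.0597
grip_force: 0.0
```

carry_out(
  deltas=[
    [-2.66,1.64,0,0,0,0,0.65],
    [-2.66,1.64,0,0,0,0,0.65],
    [-2.66,1.64,0,0,0,0,0.65],
    [-2.66,1.64,0,0,0,0,0.65],
    [-2.66,1.64,0,0,0,0,0.65],
    [-2.66,1.64,0,0,0,0,0.65],
    [0,0,0,0,0,0,0.65],
    [0,0,0,0,0,0,0.65],
  ],
)

```text
time: 2.1
tool_pos: [0.3994, 0.1384, 0.2594]
tool_rot: [-3.141, -0.0, 1.489]
contact_force: [0.1, 0.3, 0.0]
opening: 0.0601
grip_force: 0.0
```

```bash
python3 - <<'E'
from h import *
rel(.479,-.0305,.15)
spools(EXP)
c=shot('wrist','w1.png'); print(np.linalg.inv(c['world_to_cam']).round(3).tolist())
rel(.479,-.0305,.15)
E
```

```text
pos [0.3994 0.1384 0.2594] rot [-3.141 -0.     1.489] F [0.1 0.3 0. ] t 2.1 tool cm [-16.18   9.32  10.93] rotvec to goal [-0.001 -0.     0.009]
s1 278 0.6018 -0.0363 0.0214
s2 280 0.6215 -0.2302 0.021
s3 290 0.479 -0.0301 0.0208
s4 298 0.4977 -0.2134 0.021
[[0.997, 0.076, 0.022, 0.405], [-0.079, 0.964, 0.256, 0.208], [-0.002, -0.257, 0.967, 0.409], [0.0, 0.0, 0.0, 1.0]]
pos [0.3987 0.1399 0.2595] rot [-3.141 -0.     1.493] F [-0.5  0.8  0. ] t 2.2 tool cm [-16.36   9.35  10.94] rotvec to goal [-0.001 -0.     0.013]
```

carry_out(
  deltas=[
    [-2.05,1.17,0,0,0,0.002,0.65],
    [-2.05,1.17,0,0,0,0.002,0.65],
    [-2.05,1.17,0,0,0,0.002,0.65],
    [-2.05,1.17,0,0,0,0.002,0.65],
    [-2.05,1.17,0,0,0,0.002,0.65],
    [-2.05,1.17,0,0,0,0,0.65],
    [-2.05,1.17,0,0,0,0,0.65],
    [-2.05,1.17,0,0,0,0,0.65],
  ],
)

```text
time: 2.87
tool_pos: [0.4788, -0.0312, 0.2597]
tool_rot: [-3.141, -0.0, 1.485]
contact_force: [0.5, 0.8, 0.3]
opening: 0.0598
grip_force: 0.0
```

carry_out(
  deltas=[
    [0,0,3.5,0,0,0,0.65],
    [0,0,3.5,0,0,0,0.65],
    [0,0,3.5,0,0,0,0.65],
    [0,0,3.5,0,0,0,0.65],
    [0,0,1.5,0,0,0,0.65],
    [0,0,0,0,0,0,0.65],
    [0,0,0,0,0,0,0.65],
    [0,0,0,0,0,0,0.65],
  ],
)

```text
time: 3.53
tool_pos: [0.4795, -0.0312, 0.106]
tool_rot: [3.139, 0.0, 1.484]
contact_force: [0.5, -0.9, 0.3]
opening: 0.0598
grip_force: 0.0
```

```bash
python3 - <<'E'
from h import *
c=shot('wrist','w2.png')
rel(.479,-.0303,.042)
E
```

```text
pos [ 0.4797 -0.0314  0.1063] rot [3.138 0.    1.484] F [-1.   0.5 -0.6] t 3.58 tool cm [ 0.11 -0.1   6.43] rotvec to goal [0.003 0.    0.004]
```

View pics/w2.png

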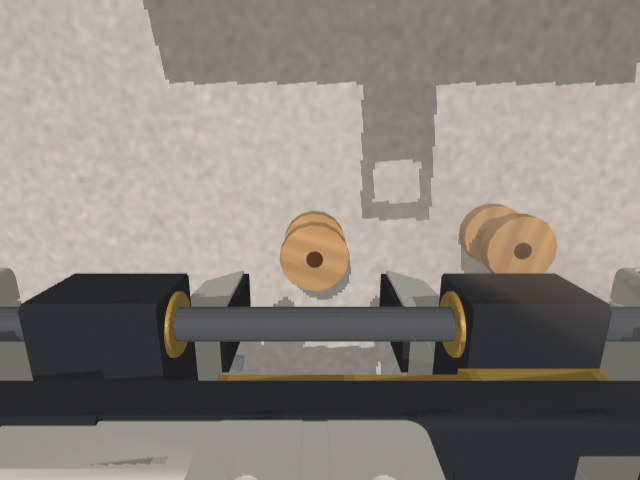

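The spool's top is at (315,258), centred between the fingers. I'll descend, close and lift.

carry_out(
  deltas=[
    [0.1,-0.1,2,0,0,0,0.65],
    [0,0,2,0,0,0,0.65],
    [0,0,1.6,0,0,0,0.65],
    [0,0,0.8,0,0,0,0.65],
    [0,0,0,0,0,0,0.65],
    [0,0,0,0,0,0,0.3],
    [0,0,0,0,0,0,0.3],
    [0,0,0,0,0,0,0.3],
  ],
  force=20,
)

```text
time: 4.25
tool_pos: [0.4785, -0.0309, 0.0419]
tool_rot: [3.139, 0.0, 1.483]
contact_force: [-0.3, 0.1, -0.8]
opening: 0.0439
grip_force: 0.0
```

carry_out(
  deltas=[
    [0,0,0,0,0,0,0.3],
    [0,0,0,0,0,0,0.3],
    [0,0,-3.5,0,0,0,0.3],
    [0,0,-4,0,0,0,0.3],
    [0,0,-4,0,0,0,0.3],
    [0,0,-4,0,0,0,0.3],
    [0,0,-4,0,0,0,0.3],
    [0,0,-2.5,0,0,0,0.3],
  ],
)

```text
time: 4.92
tool_pos: [0.4783, -0.0309, 0.2652]
tool_rot: [3.136, 0.001, 1.483]
contact_force: [1.0, -0.3, 0.3]
opening: 0.0412
grip_force: 20.0
```

```bash
python3 - <<'E'
from h import *
rel(.5374,.258,.26)
E
```

```text
pos [ 0.4783 -0.0309  0.2652] rot [3.136e+00 1.000e-03 1.483e+00] F [ 1.  -0.3  0.3] t 4.92 tool cm [29.29  3.34  0.52] rotvec to goal [0.005 0.001 0.003]
```

carry_out(
  deltas=[
    [2.5,0.3,0,0,0,0,0.3],
    [3.9,0.45,0,0,0,0,0.3],
    [4,0.45,0,0,0,0,0.3],
    [4,0.45,0,0,0,0,0.3],
    [4,0.45,0,0,0,0,0.3],
    [4,0.45,0,0,0,0,0.3],
    [4,0.45,0,0,0,0,0.3],
    [2.9,0.34,0,0,0,0,0.3],
  ],
)

```text
time: 5.58
tool_pos: [0.5364, 0.2614, 0.2607]
tool_rot: [-3.141, -0.001, 1.484]
contact_force: [-0.2, -0.7, -0.4]
opening: 0.0414
grip_force: 20.0
```

carry_out(
  deltas=[
    [0,0,0,0,0,0,0.3],
    [0,0,0,0,0,0,0.3],
    [0,0,1,0,0,0,0.3],
    [0,0,1.2,0,0,0,0.3],
    [0,0,1,0,0,0,0.3],
    [0,0,0,0,0,0,0.3],
    [0,0,0,0,0,0,0.3],
    [0,0,0,0,0,0,0.3],
  ],
)

```text
time: 6.25
tool_pos: [0.537, 0.2576, 0.2292]
tool_rot: [3.141, -0.0, 1.482]
contact_force: [0.7, 0.5, -0.9]
opening: 0.0413
grip_force: 20.0
```

```bash
python3 - <<'E'
from h import *
c=shot('wrist','w3.png')
c=shot('top','t3.png')
b=cv2.imread('pics/t3.png')[140:340,80:330]; a=cv2.imread('pics/w3.png')
cv2.imwrite('pics/wt3.png',np.hstack([cv2.resize(a,(480,400)),cv2.resize(b,None,fx=1.28,fy=2)[:, :320]]))
rel(.5374,.258,.152)
E
```

```text
pos [0.5371 0.258  0.2295] rot [ 3.140e+00 -1.000e-03  1.482e+00] F [-0.4 -0.8 -0.6] t 6.35 tool cm [0.   0.02 7.75] rotvec to goal [ 0.001 -0.001  0.002]
```

View pics/wt3.png

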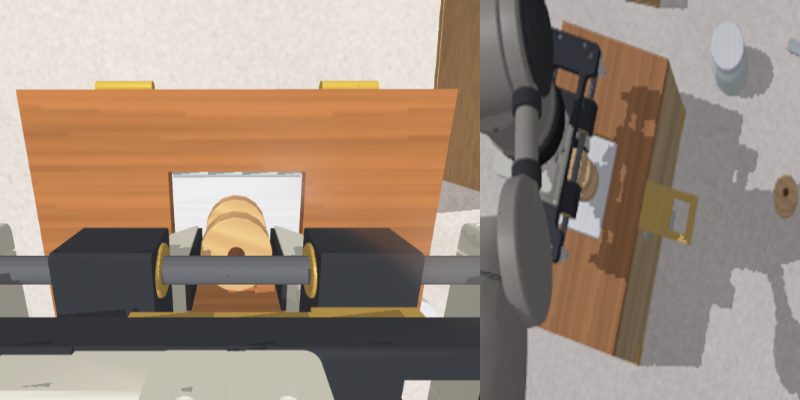

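Wrist view (left) shows the flap at columns 172–303 with the fingers centred at 236, so it's aligned. Pushing down.

carry_out(
  deltas=[
    [0,0,1,0,0,0,0.3],
    [0,0,1,0,0,0,0.3],
    [0,0,1.2,0,0,0,0.3],
    [0,0,1.2,0,0,0,0.3],
    [0,0,1.2,0,0,0,0.3],
    [0,0,1.2,0,0,0,0.3],
    [0,0,1,0,0,0,0.3],
    [0,0,0,0,0,0,0.3],
  ],
)

```text
time: 7.02
tool_pos: [0.5352, 0.2575, 0.1476]
tool_rot: [-3.137, 0.002, 1.483]
contact_force: [-1.2, -1.7, -2.0]
opening: 0.0413
grip_force: 20.0
```

carry_out(
  deltas=[
    [0,0,0,0,0,0,0.3],
    [0,0,0,0,0,0,0.55],
    [0,0,0,0,0,0,0.55],
    [0,0,0,0,0,0,0.55],
    [0,0,0,0,0,0,0.55],
    [0,0,0,0,0,0,0.55],
    [0,0,0,0,0,0,0.55],
    [0,0,0,0,0,0,0.55],
  ],
)

```text
time: 7.68
tool_pos: [0.537, 0.2584, 0.1512]
tool_rot: [3.141, -0.001, 1.483]
contact_force: [0.3, -1.0, 1.6]
opening: 0.0507
grip_force: 0.9
```

carry_out(
  deltas=[
    [0,0,-1,0,0,0,0.55],
    [0,0,-1.5,0,0,0,0.55],
    [0,0,-1.5,0,0,0,0.55],
    [0,0,-2,0,0,0,0.55],
    [0,0,-2,0,0,0,0.55],
    [0,0,-2,0,0,0,0.55],
    [0,0,-1,0,0,0,0.55],
    [0,0,0,0,0,0,0.55],
  ],
)

```text
time: 8.35
tool_pos: [0.5376, 0.2588, 0.2637]
tool_rot: [3.137, -0.003, 1.483]
contact_force: [0.5, -0.1, -0.5]
opening: 0.0505
grip_force: 0.0
```

```bash
python3 - <<'E'
from h import *
rel(.6017,-.0362,.26)
shot('wrist','w4.png');spools(EXP)
E
```

```text
pos [0.5376 0.2588 0.2637] rot [ 3.137e+00 -3.000e-03  1.483e+00] F [ 0.5 -0.1 -0.5] t 8.35 tool cm [-28.82   8.97   0.34] rotvec to goal [ 0.005 -0.003  0.003]
s1 280 0.6017 -0.0357 0.0208
s2 278 0.6216 -0.2308 0.0211
s3 not seen 0
s4 299 0.4977 -0.2129 0.0211
```

View pics/w4.png

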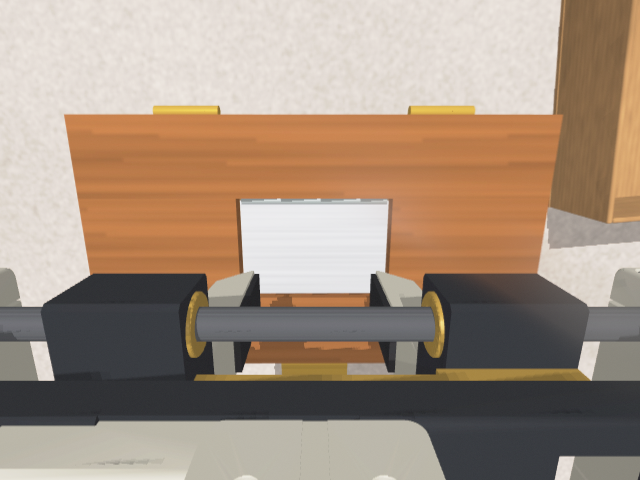

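The flap (240–390, 200–293) is shut again and empty, so spool 3 is inside. Next is spool 1.

carry_out(
  deltas=[
    [-2.4,0.75,0,0,0,0,0.65],
    [-3.8,1.2,0,0,0,0,0.65],
    [-3.8,1.2,0,0,0,0,0.65],
    [-3.8,1.2,0,0,0,0,0.65],
    [-3.8,1.2,0,0,0,0,0.65],
    [-3.8,1.2,0,0,0,0,0.65],
    [-3.8,1.2,0,0,0,0,0.65],
    [-3.6,1.0,0,0,0,0,0.65],
  ],
)

```text
time: 9.12
tool_pos: [0.6001, -0.0387, 0.2588]
tool_rot: [-3.139, -0.0, 1.482]
contact_force: [1.5, -0.3, -0.1]
opening: 0.0597
grip_force: 0.0
```

carry_out(
  deltas=[
    [0,0,2,0,0,0,0.65],
    [0,0,3.5,0,0,0,0.65],
    [0,0,3.5,0,0,0,0.65],
    [0,0,3.5,0,0,0,0.65],
    [0,0,2.5,0,0,0,0.65],
    [0,0,0,0,0,0,0.65],
    [0,0,0,0,0,0,0.65],
    [0,0,0,0,0,0,0.65],
  ],
)

```text
time: 9.78
tool_pos: [0.6012, -0.0366, 0.1117]
tool_rot: [3.14, -0.0, 1.483]
contact_force: [-0.4, -0.4, 0.2]
opening: 0.0599
grip_force: 0.0
```

```bash
python3 - <<'E'
from h import *
c=shot('wrist','w5.png');W=cloud(c)
m=(np.hypot(W[...,0]-.6017,W[...,1]+.036)<.05)&(abs(W[...,2]-.046)<.006)
print(m.sum(), cv2.minEnclosingCircle(W[m][:,:2].astype(np.float32)) if m.sum() else 0)
rel(.6017,-.036,.042)
E
```

```text
3485 ((0.6024114489555359, -0.03696915879845619), 0.020991267636418343)
pos [ 0.6016 -0.0367  0.1125] rot [3.139 0.    1.483] F [-0.5 -0.4  1. ] t 9.83 tool cm [ 0.07 -0.02  7.05] rotvec to goal [0.003 0.    0.003]
```

carry_out(
  deltas=[
    [0,0.1,2,0,0,0,0.65],
    [0,0,2.2,0,0,0,0.65],
    [0,0,2,0,0,0,0.65],
    [0,0,0.8,0,0,0,0.65],
    [0,0,0,0,0,0,0.65],
    [0,0,0,0,0,0,0.3],
    [0,0,0,0,0,0,0.3],
    [0,0,0,0,0,0,0.3],
  ],
)

```text
time: 10.5
tool_pos: [0.6026, -0.0368, 0.0424]
tool_rot: [3.139, 0.0, 1.483]
contact_force: [-0.4, -0.3, -0.3]
opening: 0.0439
grip_force: 0.0
```

carry_out(
  deltas=[
    [0,0,0,0,0,0,0.3],
    [0,0,0,0,0,0,0.3],
    [0,0,-3.5,0,0,0,0.3],
    [0,0,-4,0,0,0,0.3],
    [0,0,-4,0,0,0,0.3],
    [0,0,-4,0,0,0,0.3],
    [0,0,-4,0,0,0,0.3],
    [0,0,-2.5,0,0,0,0.3],
  ],
)

```text
time: 11.17
tool_pos: [0.6023, -0.0367, 0.2659]
tool_rot: [3.136, 0.001, 1.483]
contact_force: [0.7, 0.1, -0.3]
opening: 0.0417
grip_force: 20.0
```

```bash
python3 - <<'E'
from h import *
rel(.5374,.258,.26)
E
```

```text
pos [ 0.6023 -0.0367  0.2659] rot [3.136e+00 1.000e-03 1.483e+00] F [ 0.7  0.1 -0.3] t 11.17 tool cm [28.79 -9.05  0.52] rotvec to goal [0.006 0.001 0.003]
```

carry_out(
  deltas=[
    [2.4,-0.75,0,0,0,0,0.3],
    [3.8,-1.2,0,0,0,0,0.3],
    [3.8,-1.2,0,0,0,0,0.3],
    [3.8,-1.2,0,0,0,0,0.3],
    [3.8,-1.2,0,0,0,0,0.3],
    [3.8,-1.2,0,0,0,0,0.3],
    [3.8,-1.2,0,0,0,0,0.3],
    [3.6,-1.1,0,0,0,0,0.3],
  ],
)

```text
time: 11.83
tool_pos: [0.5357, 0.2602, 0.2611]
tool_rot: [3.141, -0.0, 1.483]
contact_force: [0.5, 0.4, -0.3]
opening: 0.0417
grip_force: 20.0
```

carry_out(
  deltas=[
    [0,0,0,0,0,0,0.3],
    [0,0,0,0,0,0,0.3],
    [0,0,1,0,0,0,0.3],
    [0,0,1.2,0,0,0,0.3],
    [0,0,1,0,0,0,0.3],
    [0,0,0,0,0,0,0.3],
    [0,0,0,0,0,0,0.3],
    [0,0,0,0,0,0,0.3],
  ],
)

```text
time: 12.5
tool_pos: [0.5372, 0.2575, 0.2291]
tool_rot: [3.141, -0.0, 1.482]
contact_force: [-0.4, 0.2, 0.3]
opening: 0.0414
grip_force: 20.0
```

```bash
python3 - <<'E'
from h import *
rel(.5374,.258,.152)
E
```

```text
pos [0.5372 0.2575 0.2291] rot [ 3.141 -0.     1.482] F [-0.4  0.2  0.3] t 12.5 tool cm [0.05 0.01 7.71] rotvec to goal [ 0.001 -0.     0.002]
```

carry_out(
  deltas=[
    [0,0,1,0,0,0,0.3],
    [0,0,1,0,0,0,0.3],
    [0,0,1.2,0,0,0,0.3],
    [0,0,1.2,0,0,0,0.3],
    [0,0,1.2,0,0,0,0.3],
    [0,0,1.2,0,0,0,0.3],
    [0,0,1,0,0,0,0.3],
    [0,0,0,0,0,0,0.3],
  ],
)

```text
time: 13.17
tool_pos: [0.5353, 0.2575, 0.1478]
tool_rot: [-3.137, 0.002, 1.483]
contact_force: [-0.9, -1.7, -2.3]
opening: 0.0411
grip_force: 20.0
```

carry_out(
  deltas=[
    [0,0,0,0,0,0,0.3],
    [0,0,0,0,0,0,0.55],
    [0,0,0,0,0,0,0.55],
    [0,0,0,0,0,0,0.55],
    [0,0,0,0,0,0,0.55],
    [0,0,0,0,0,0,0.55],
    [0,0,0,0,0,0,0.55],
    [0,0,0,0,0,0,0.55],
  ],
)

```text
time: 13.83
tool_pos: [0.5369, 0.2584, 0.1511]
tool_rot: [3.141, -0.001, 1.483]
contact_force: [-0.0, -1.8, 1.4]
opening: 0.0505
grip_force: 0.9
```

carry_out(
  deltas=[
    [0,0,-1,0,0,0,0.55],
    [0,0,-1.5,0,0,0,0.55],
    [0,0,-1.5,0,0,0,0.55],
    [0,0,-2,0,0,0,0.55],
    [0,0,-2,0,0,0,0.55],
    [0,0,-2,0,0,0,0.55],
    [0,0,-1,0,0,0,0.55],
    [0,0,0,0,0,0,0.55],
  ],
)

```text
time: 14.5
tool_pos: [0.5376, 0.2588, 0.2637]
tool_rot: [3.137, -0.003, 1.483]
contact_force: [0.8, 0.8, -0.4]
opening: 0.0504
grip_force: 0.0
```

```bash
cat >> h.py <<'E'
def flap():
    c=cams.read_camera('wrist'); W=cloud(c); Z=W[...,2]
    m=(abs(W[...,0]-.538)<.03)&(abs(W[...,1]-.268)<.012); print('flap z pct',np.nanpercentile(Z[m],[2,50,98]).round(4),m.sum(),'img',c['image'][m].mean(0).round())
E
python3 - <<'E'
from h import *
flap();spools(EXP)
rel(.4977,-.2131,.26);rel(.6216,-.2305,.26)
E
```

```text
flap z pct [0.1755 0.3081 0.3644] 10213 img [126. 131. 134.]
s1 not seen 0
s2 279 0.622 -0.2312 0.0211
s3 not seen 0
s4 299 0.4978 -0.213 0.0211
pos [0.5364 0.2582 0.2603] rot [-3.141 -0.     1.483] F [ 0.3 -0.9 -1.1] t 14.6 tool cm [-4.729e+01  2.800e-01  3.000e-02] rotvec to goal [-0.    -0.     0.003]
pos [0.5364 0.2582 0.2603] rot [-3.141 -0.     1.483] F [ 0.3 -0.9 -1.1] t 14.6 tool cm [-4.794e+01  1.278e+01  2.000e-02] rotvec to goal [-0.    -0.     0.003]
```

carry_out(
  deltas=[
    [-2.4,0,0,0,0,0,0.65],
    [-3.8,0,0,0,0,0,0.65],
    [-3.8,0,0,0,0,0,0.65],
    [-3.8,0,0,0,0,0,0.65],
    [-3.8,0,0,0,0,0,0.65],
    [-3.8,0,0,0,0,0,0.65],
    [-3.8,0,0,0,0,0,0.65],
    [-3.8,0.1,0,0,0,0,0.65],
  ],
)

```text
time: 15.27
tool_pos: [0.5109, -0.0322, 0.2592]
tool_rot: [-3.139, -0.001, 1.483]
contact_force: [0.2, -0.1, 0.9]
opening: 0.0599
grip_force: 0.0
```

carry_out(
  deltas=[
    [-3.8,0.1,0,0,0,0,0.65],
    [-3.8,0.1,0,0,0,0,0.65],
    [-3.8,0,0,0,0,0,0.65],
    [-3.8,0,0,0,0,0,0.65],
    [-3.1,0,2,0,0,0,0.65],
    [0,0,3,0,0,0,0.65],
    [0,0,3,0,0,0,0.65],
    [0,0,3,0,0,0,0.65],
  ],
)

```text
time: 15.93
tool_pos: [0.4969, -0.2135, 0.1479]
tool_rot: [-3.139, -0.001, 1.481]
contact_force: [0.7, 0.3, -1.0]
opening: 0.0597
grip_force: 0.0
```

carry_out(
  deltas=[
    [0,0,2,0,0,0,0.65],
    [0,0,2,0,0,0,0.65],
    [0,0,0,0,0,0,0.65],
    [0,0,0,0,0,0,0.65],
    [0,0,0,0,0,0,0.65],
    [0,0,0,0,0,0,0.65],
    [0,0,0,0,0,0,0.65],
    [0,0,0,0,0,0,0.65],
  ],
)

```text
time: 16.6
tool_pos: [0.4986, -0.2134, 0.1117]
tool_rot: [3.14, 0.001, 1.483]
contact_force: [0.7, 0.1, -0.4]
opening: 0.0596
grip_force: 0.0
```

```bash
cat >> h.py <<'E'
def near(x,y):
    W=cloud(cams.read_camera('wrist'))
    m=(np.hypot(W[...,0]-x,W[...,1]-y)<.05)&(abs(W[...,2]-.046)<.006)
    (a,b),r=cv2.minEnclosingCircle(W[m][:,:2].astype(np.float32)); print(m.sum(),a,b,r); return a,b
E
python3 - <<'E'
from h import *
rel(*near(.4978,-.213),.042)
E
```

```text
3479 0.49802374839782715 -0.21486902236938477 0.02101830206811428
pos [ 0.4984 -0.2134  0.1116] rot [3.140e+00 1.000e-03 1.483e+00] F [-0.6  0.1  0.4] t 16.65 tool cm [-0.15 -0.04  6.96] rotvec to goal [0.001 0.001 0.003]
```

carry_out(
  deltas=[
    [-0.1,0,2,0,0,0,0.65],
    [0,0,2.2,0,0,0,0.65],
    [0,0,2,0,0,0,0.65],
    [0,0,0.8,0,0,0,0.65],
    [0,0,0,0,0,0,0.65],
    [0,0,0,0,0,0,0.3],
    [0,0,0,0,0,0,0.3],
    [0,0,0,0,0,0,0.3],
  ],
)

```text
time: 17.32
tool_pos: [0.4988, -0.2147, 0.042]
tool_rot: [3.139, 0.001, 1.483]
contact_force: [-0.9, 0.7, 0.3]
opening: 0.0444
grip_force: 0.0
```

carry_out(
  deltas=[
    [0,0,0,0,0,0,0.3],
    [0,0,0,0,0,0,0.3],
    [0,0,-3.5,0,0,0,0.3],
    [0,0,-4,0,0,0,0.3],
    [0,0,-4,0,0,0,0.3],
    [0,0,-4,0,0,0,0.3],
    [0,0,-4,0,0,0,0.3],
    [0,0,-2.5,0,0,0,0.3],
  ],
)

```text
time: 17.98
tool_pos: [0.4987, -0.2146, 0.2655]
tool_rot: [3.136, 0.002, 1.483]
contact_force: [0.3, -0.9, -1.1]
opening: 0.0415
grip_force: 20.0
```

```bash
python3 - <<'E'
from h import *
rel(.5374,.258,.26)
E
```

```text
pos [ 0.4987 -0.2146  0.2655] rot [3.136e+00 2.000e-03 1.483e+00] F [ 0.3 -0.9 -1.1] t 17.98 tool cm [47.41 -0.29  0.43] rotvec to goal [0.005 0.002 0.003]
```

carry_out(
  deltas=[
    [2.4,0,0,0,0,0,0.3],
    [3.8,0,0,0,0,0,0.3],
    [3.8,0,0,0,0,0,0.3],
    [3.8,0,0,0,0,0,0.3],
    [3.8,0,0,0,0,0,0.3],
    [3.8,0,0,0,0,0,0.3],
    [3.8,-0.1,0,0,0,0,0.3],
    [3.8,-0.1,0,0,0,0,0.3],
  ],
)

```text
time: 18.65
tool_pos: [0.5211, 0.0767, 0.261]
tool_rot: [3.141, -0.0, 1.483]
contact_force: [0.1, -0.4, -0.8]
opening: 0.0412
grip_force: 20.0
```

carry_out(
  deltas=[
    [3.8,-0.1,0,0,0,0,0.3],
    [3.8,0,0,0,0,0,0.3],
    [3.8,0,0,0,0,0,0.3],
    [3.8,0,0,0,0,0,0.3],
    [3.2,0,0,0,0,0,0.3],
    [0,0,0,0,0,0,0.3],
    [0,0,0,0,0,0,0.3],
    [0,0,1,0,0,0,0.3],
  ],
)

```text
time: 19.32
tool_pos: [0.5373, 0.2581, 0.2522]
tool_rot: [3.138, -0.001, 1.483]
contact_force: [0.4, -0.4, -0.2]
opening: 0.0412
grip_force: 20.0
```

carry_out(
  deltas=[
    [0,0,1,0,0,0,0.3],
    [0,0,1.2,0,0,0,0.3],
    [0,0,0,0,0,0,0.3],
    [0,0,0,0,0,0,0.3],
    [0,0,0,0,0,0,0.3],
    [0,0,0,0,0,0,0.3],
    [0,0,0,0,0,0,0.3],
    [0,0,0,0,0,0,0.3],
  ],
)

```text
time: 19.98
tool_pos: [0.5369, 0.2581, 0.2293]
tool_rot: [3.141, -0.0, 1.483]
contact_force: [-0.3, -0.1, -1.2]
opening: 0.0412
grip_force: 20.0
```

```bash
python3 - <<'E'
from h import *
rel(.5374,.258,.152)
E
```

```text
pos [0.5369 0.2581 0.2293] rot [ 3.141 -0.     1.483] F [-0.3 -0.1 -1.2] t 19.98 tool cm [-0.01  0.04  7.73] rotvec to goal [ 0.001 -0.     0.003]
```

carry_out(
  deltas=[
    [0,0,1,0,0,0,0.3],
    [0,0,1,0,0,0,0.3],
    [0,0,1.2,0,0,0,0.3],
    [0,0,1.2,0,0,0,0.3],
    [0,0,1.2,0,0,0,0.3],
    [0,0,1.2,0,0,0,0.3],
    [0,0,1,0,0,0,0.3],
    [0,0,0,0,0,0,0.3],
  ],
)

```text
time: 20.65
tool_pos: [0.5351, 0.2575, 0.1475]
tool_rot: [-3.137, 0.002, 1.483]
contact_force: [-0.6, -1.5, -2.1]
opening: 0.0413
grip_force: 20.0
```

carry_out(
  deltas=[
    [0,0,0,0,0,0,0.3],
    [0,0,0,0,0,0,0.55],
    [0,0,0,0,0,0,0.55],
    [0,0,0,0,0,0,0.55],
    [0,0,0,0,0,0,0.55],
    [0,0,0,0,0,0,0.55],
    [0,0,0,0,0,0,0.55],
    [0,0,0,0,0,0,0.55],
  ],
)

```text
time: 21.32
tool_pos: [0.5369, 0.2583, 0.1511]
tool_rot: [3.141, -0.001, 1.483]
contact_force: [-0.2, -1.3, 1.2]
opening: 0.0504
grip_force: 0.9
```

carry_out(
  deltas=[
    [0,0,-1,0,0,0,0.55],
    [0,0,-1.5,0,0,0,0.55],
    [0,0,-1.5,0,0,0,0.55],
    [0,0,-2,0,0,0,0.55],
    [0,0,-2,0,0,0,0.55],
    [0,0,-2,0,0,0,0.55],
    [0,0,-1,0,0,0,0.55],
    [0,0,0,0,0,0,0.55],
  ],
)

```text
time: 21.98
tool_pos: [0.5376, 0.2588, 0.2637]
tool_rot: [3.137, -0.003, 1.483]
contact_force: [-1.0, -0.1, -0.8]
opening: 0.0507
grip_force: 0.0
```

```bash
python3 - <<'E'
from h import *
flap();spools(EXP)
rel(.6216,-.2305,.26)
E
```

```text
flap z pct [0.1755 0.3081 0.3644] 10200 img [126. 131. 134.]
s1 not seen 0
s2 282 0.6222 -0.2302 0.0214
s3 not seen 0
s4 not seen 0
pos [0.5364 0.2583 0.2603] rot [-3.141 -0.     1.483] F [ 0.7 -0.2  0. ] t 22.08 tool cm [-4.794e+01  1.278e+01  2.000e-02] rotvec to goal [-0.    -0.     0.003]
```

carry_out(
  deltas=[
    [-2.4,0.6,0,0,0,0,0.65],
    [-3.5,0.9,0,0,0,0,0.65],
    [-3.5,0.9,0,0,0,0,0.65],
    [-3.5,0.9,0,0,0,0,0.65],
    [-3.5,1,0,0,0,0,0.65],
    [-3.5,1,0,0,0,0,0.65],
    [-3.5,1,0,0,0,0,0.65],
    [-3.5,1,0,0,0,0,0.65],
  ],
)

```text
time: 22.75
tool_pos: [0.5851, -0.0178, 0.2589]
tool_rot: [-3.139, -0.0, 1.483]
contact_force: [0.6, -0.2, -0.3]
opening: 0.0594
grip_force: 0.0
```

carry_out(
  deltas=[
    [-3.5,0.9,0,0,0,0,0.65],
    [-3.5,0.9,0,0,0,0,0.65],
    [-3.5,0.9,0,0,0,0,0.65],
    [-3.5,0.9,0,0,0,0,0.65],
    [-3.5,0.9,0,0,0,0,0.65],
    [-3.5,1,1,0,0,0,0.65],
    [0,0,3,0,0,0,0.65],
    [0,0,3,0,0,0,0.65],
  ],
)

```text
time: 23.42
tool_pos: [0.6218, -0.2328, 0.1885]
tool_rot: [3.141, -0.0, 1.479]
contact_force: [-0.7, -0.5, 0.4]
opening: 0.0597
grip_force: 0.0
```

carry_out(
  deltas=[
    [0,0,3,0,0,0,0.65],
    [0,0,3,0,0,0,0.65],
    [0,0,2,0,0,0,0.65],
    [0,0,0,0,0,0,0.65],
    [0,0,0,0,0,0,0.65],
    [0,0,0,0,0,0,0.65],
    [0,0,0,0,0,0,0.65],
    [0,0,0,0,0,0,0.65],
  ],
)

```text
time: 24.08
tool_pos: [0.6229, -0.2305, 0.1125]
tool_rot: [3.139, 0.001, 1.483]
contact_force: [0.0, 0.3, -0.4]
opening: 0.0596
grip_force: 0.0
```

```bash
python3 - <<'E'
from h import *
rel(*near(.622,-.2304),.042)
E
```

```text
3443 0.6225346922874451 -0.23255404829978943 0.021096713840961456
pos [ 0.6227 -0.2305  0.1123] rot [3.139e+00 1.000e-03 1.483e+00] F [-0.1  0.5 -0.3] t 24.13 tool cm [-0.2  -0.02  7.03] rotvec to goal [0.003 0.001 0.003]
```

carry_out(
  deltas=[
    [-0.1,0,2,0,0,0,0.65],
    [0,0,2.2,0,0,0,0.65],
    [0,0,2,0,0,0,0.65],
    [0,0,0.8,0,0,0,0.65],
    [0,0,0,0,0,0,0.65],
    [0,0,0,0,0,0,0.3],
    [0,0,0,0,0,0,0.3],
    [0,0,0,0,0,0,0.3],
  ],
)

```text
time: 24.8
tool_pos: [0.6229, -0.2316, 0.0425]
tool_rot: [3.139, 0.001, 1.483]
contact_force: [-0.3, -0.7, -0.0]
opening: 0.0442
grip_force: 0.0
```

carry_out(
  deltas=[
    [0,0,0,0,0,0,0.3],
    [0,0,0,0,0,0,0.3],
    [0,0,-3.5,0,0,0,0.3],
    [0,0,-4,0,0,0,0.3],
    [0,0,-4,0,0,0,0.3],
    [0,0,-4,0,0,0,0.3],
    [0,0,-4,0,0,0,0.3],
    [0,0,-2.5,0,0,0,0.3],
  ],
)

```text
time: 25.47
tool_pos: [0.6226, -0.2314, 0.2661]
tool_rot: [3.136, 0.002, 1.483]
contact_force: [1.2, -0.7, -0.5]
opening: 0.0411
grip_force: 20.0
```

```bash
python3 - <<'E'
from h import *
rel(.5374,.258,.26)
E
```

```text
pos [ 0.6226 -0.2314  0.2661] rot [3.136e+00 2.000e-03 1.483e+00] F [ 1.2 -0.7 -0.5] t 25.47 tool cm [ 48.01 -12.79   0.43] rotvec to goal [0.006 0.002 0.003]
```

carry_out(
  deltas=[
    [2.4,-0.6,0,0,0,0,0.3],
    [3.5,-0.9,0,0,0,0,0.3],
    [3.5,-0.9,0,0,0,0,0.3],
    [3.5,-0.9,0,0,0,0,0.3],
    [3.5,-1,0,0,0,0,0.3],
    [3.5,-1,0,0,0,0,0.3],
    [3.5,-1,0,0,0,0,0.3],
    [3.5,-1,0,0,0,0,0.3],
  ],
)

```text
time: 26.13
tool_pos: [0.5722, 0.0448, 0.261]
tool_rot: [3.141, -0.0, 1.483]
contact_force: [0.7, 1.2, -0.9]
opening: 0.0412
grip_force: 20.0
```

carry_out(
  deltas=[
    [3.5,-0.9,0,0,0,0,0.3],
    [3.5,-0.9,0,0,0,0,0.3],
    [3.5,-0.9,0,0,0,0,0.3],
    [3.5,-0.9,0,0,0,0,0.3],
    [3.5,-0.9,0,0,0,0,0.3],
    [3.6,-1,0,0,0,0,0.3],
    [0,0,0,0,0,0,0.3],
    [0,0,0,0,0,0,0.3],
  ],
)

```text
time: 26.8
tool_pos: [0.5358, 0.2599, 0.2606]
tool_rot: [-3.141, 0.0, 1.487]
contact_force: [-0.2, -0.2, -0.2]
opening: 0.0412
grip_force: 20.0
```

carry_out(
  deltas=[
    [0,0,1,0,0,0,0.3],
    [0,0,1.2,0,0,0,0.3],
    [0,0,1,0,0,0,0.3],
    [0,0,0,0,0,0,0.3],
    [0,0,0,0,0,0,0.3],
    [0,0,0,0,0,0,0.3],
    [0,0,0,0,0,0,0.3],
    [0,0,0,0,0,0,0.3],
  ],
)

```text
time: 27.47
tool_pos: [0.5371, 0.2581, 0.2294]
tool_rot: [3.14, -0.001, 1.483]
contact_force: [-0.1, -0.5, -0.6]
opening: 0.0413
grip_force: 20.0
```

```bash
python3 - <<'E'
from h import *
rel(.5374,.258,.152)
E
```

```text
pos [0.5371 0.2581 0.2294] rot [ 3.140e+00 -1.000e-03  1.483e+00] F [-0.1 -0.5 -0.6] t 27.47 tool cm [-0.01  0.03  7.74] rotvec to goal [ 0.001 -0.001  0.002]
```

carry_out(
  deltas=[
    [0,0,1,0,0,0,0.3],
    [0,0,1,0,0,0,0.3],
    [0,0,1.2,0,0,0,0.3],
    [0,0,1.2,0,0,0,0.3],
    [0,0,1.2,0,0,0,0.3],
    [0,0,1.2,0,0,0,0.3],
    [0,0,1,0,0,0,0.3],
    [0,0,0,0,0,0,0.3],
  ],
)

```text
time: 28.13
tool_pos: [0.5352, 0.2575, 0.1476]
tool_rot: [-3.137, 0.002, 1.483]
contact_force: [-0.5, -1.6, -1.1]
opening: 0.0412
grip_force: 20.0
```

carry_out(
  deltas=[
    [0,0,0,0,0,0,0.3],
    [0,0,0,0,0,0,0.55],
    [0,0,0,0,0,0,0.55],
    [0,0,0,0,0,0,0.55],
    [0,0,0,0,0,0,0.55],
    [0,0,0,0,0,0,0.55],
    [0,0,0,0,0,0,0.55],
    [0,0,0,0,0,0,0.55],
  ],
)

```text
time: 28.8
tool_pos: [0.5369, 0.2583, 0.1511]
tool_rot: [3.141, -0.001, 1.483]
contact_force: [0.2, -1.4, 2.3]
opening: 0.0505
grip_force: 0.9
```

carry_out(
  deltas=[
    [0,0,-1,0,0,0,0.55],
    [0,0,-1.5,0,0,0,0.55],
    [0,0,-1.5,0,0,0,0.55],
    [0,0,-2,0,0,0,0.55],
    [0,0,-2,0,0,0,0.55],
    [0,0,-2,0,0,0,0.55],
    [0,0,-1,0,0,0,0.55],
    [0,0,0,0,0,0,0.55],
  ],
)

```text
time: 29.47
tool_pos: [0.5376, 0.2588, 0.2637]
tool_rot: [3.137, -0.002, 1.483]
contact_force: [0.0, 0.8, -0.1]
opening: 0.0502
grip_force: 0.0
```

```bash
python3 - <<'E'
from h import *
flap();spools(EXP)
# hinge
ex=np.array([.0903,.9959]); hinge=np.array([.5304,.1727]); t=hinge-.035*ex
shot('side','side2.png'); rel(t[0],t[1],.26)
E
```

```text
flap z pct [0.1755 0.3074 0.3644] 10205 img [126. 132. 134.]
s1 not seen 0
s2 not seen 0
s3 not seen 0
s4 not seen 0
pos [0.5361 0.2581 0.2595] rot [-3.140e+00  1.000e-03  1.483e+00] F [ 0.9 -0.1 -0.7] t 29.62 tool cm [-12.06   0.17  -0.04] rotvec to goal [-0.002  0.001  0.003]
```

View pics/side2.png

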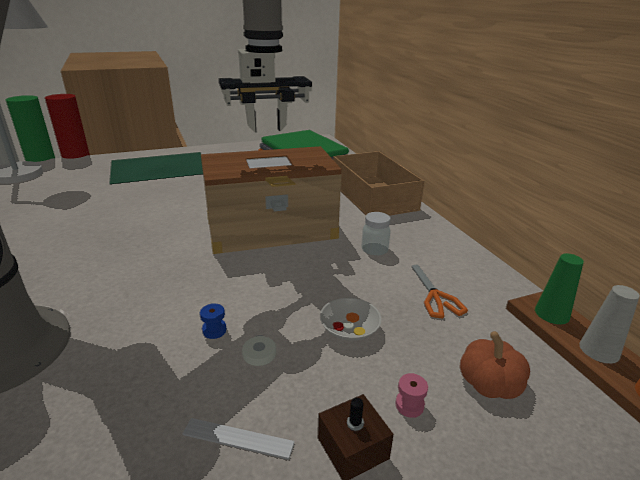

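All four spools have gone from the table and the flap at (268,162) is shut. The hasp still stands out at (280,181). I'll close the fingers and go above the hasp.

carry_out(
  deltas=[
    [-2,0,0,0,0,0,0],
    [-3.5,0.1,0,0,0,0,0],
    [-3.5,0.1,0,0,0,0,0],
    [-3.1,0,0,0,0,0,0],
    [0,0,0,0,0,0,0],
    [0,0,2,0,0,0,0],
    [0,0,2,0,0,0,0],
    [0,0,0,0,0,0,0],
  ],
)

```text
time: 30.28
tool_pos: [0.5256, 0.1373, 0.2161]
tool_rot: [-3.133, 0.001, 1.482]
contact_force: [-1.2, 0.4, -1.3]
opening: 0.0027
grip_force: 0.0
```

carry_out(
  deltas=[
    [0,0,0.5,0,0,0,0],
    [0,0,0.6,0,0,0,0],
    [0,0,0.6,0,0,0,0],
    [0,0,0.6,0,0,0,0],
    [0,0,0,0,0,0,0],
    [0,0,0,0,0,0,0],
    [0,0,0,0,0,0,0],
    [0,0,0,0,0,0,0],
  ],
)

```text
time: 30.95
tool_pos: [0.5283, 0.1375, 0.1982]
tool_rot: [3.141, -0.0, 1.483]
contact_force: [0.6, -0.4, 0.3]
opening: 0.0006
grip_force: 0.0
```

```bash
python3 - <<'E'
from h import *
c=shot('wrist','w6.png');shot('side','side3.png')
ex=np.array([.0903,.9959]); hinge=np.array([.5304,.1727]); t=hinge-.035*ex
rel(t[0],t[1],.143)
a=cv2.imread('pics/w6.png');b=cv2.imread('pics/side3.png')[70:290,170:390]
cv2.imwrite('pics/c6.png',np.hstack([cv2.resize(a,(440,330)),cv2.resize(b,(330,330))]))
E
```

```text
pos [0.5282 0.1375 0.1981] rot [ 3.141 -0.     1.483] F [-0.5  0.1 -0.7] t 31.05 tool cm [ 0.03 -0.11  5.51] rotvec to goal [ 0.001 -0.     0.003]
```

View pics/c6.png

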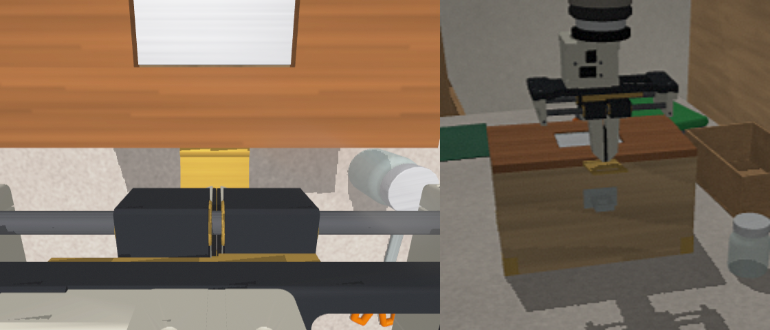

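The fingers are centred over the strap (wrist crop, strap at x 180–250, fingers at 215). Pressing it down.

carry_out(
  deltas=[
    [0,0,0.7,0,0,0,0],
    [0,0,0.7,0,0,0,0],
    [0,0,0.7,0,0,0,0],
    [0,0,0.7,0,0,0,0],
    [0,0,0.7,0,0,0,0],
    [0,0,0.7,0,0,0,0],
    [0,0,0.6,0,0,0,0],
    [0,0,0,0,0,0,0],
  ],
)

```text
time: 31.72
tool_pos: [0.5272, 0.1373, 0.148]
tool_rot: [-3.139, 0.001, 1.483]
contact_force: [-0.3, 0.4, -0.4]
opening: 0.0004
grip_force: 0.0
```

carry_out(
  deltas=[
    [0,0,0.5,0,0,0,0],
    [0.4,0,0,0,0,0,0],
    [0.4,0,0,0,0,0,0],
    [0.4,0,0,0,0,0,0],
    [0.4,0,0,0,0,0,0],
    [0,0,0,0,0,0,0],
    [0,0,0,0,0,0,0],
    [0,0,0,0,0,0,0],
  ],
)

```text
time: 32.38
tool_pos: [0.5295, 0.1537, 0.1449]
tool_rot: [3.141, -0.0, 1.483]
contact_force: [0.2, 0.6, -0.2]
opening: 0.0004
grip_force: 0.0
```

```bash
python3 - <<'E'
from h import *
ex=np.array([.0903,.9959]); hinge=np.array([.5304,.1727]); s=robot.observe()
print('out from hinge',(hinge-s['tool_pos'][:2])@ex, 'tip z',s['tool_pos'][2]-.008); rel(*(hinge-.011*ex),.143)
E
```

```text
out from hinge 0.019030461398769957 tip z 0.13689390830109324
pos [0.5295 0.1537 0.1449] rot [ 3.141 -0.     1.483] F [ 0.2  0.6 -0.2] t 32.38 tool cm [ 0.8  -0.08  0.19] rotvec to goal [ 0.    -0.     0.003]
```

carry_out(
  deltas=[
    [0.15,0,0,0,0,0,0],
    [0.15,0,0,0,0,0,0],
    [0.15,0,0,0,0,0,0],
    [0.1,0,0,0,0,0,0],
    [0.05,0,0,0,0,0,0],
    [0,0,0,0,0,0,0],
    [0,0,0,0,0,0,0],
    [0,0,0,0,0,0,0],
  ],
)

```text
time: 33.05
tool_pos: [0.5297, 0.1556, 0.1448]
tool_rot: [-3.141, 0.006, 1.482]
contact_force: [-2.7, -16.4, 3.9]
opening: 0.0004
grip_force: 8.7
```

carry_out(
  deltas=[
    [0.05,0,0,0,0,0,0],
    [0.05,0,0,0,0,0,0],
    [0.05,0,0,0,0,0,0],
    [0.05,0,0,0,0,0,0],
    [0,0,0,0,0,0,0],
    [0,0,0,0,0,0,0],
    [0,0,0,0,0,0,0],
    [0,0,0,0,0,0,0],
  ],
)

```text
time: 33.72
tool_pos: [0.5296, 0.1556, 0.1449]
tool_rot: [-3.14, 0.01, 1.482]
contact_force: [-3.6, -26.3, 5.1]
opening: 0.0006
grip_force: 13.0
```

carry_out(
  deltas=[
    [-0.6,0,0,0,0,0,0],
    [-1,0,0,0,0,0,0],
    [-2,0,0,0,0,0,0],
    [-3,0,-2,0,0,0,0],
    [-3,0,-3,0,0,0,0.3],
    [-2,0,-3,0,0,0,0.3],
    [0,0,0,0,0,0,0.3],
    [0,0,0,0,0,0,0.3],
  ],
)

```text
time: 34.38
tool_pos: [0.5209, 0.0454, 0.2259]
tool_rot: [3.137, -0.001, 1.481]
contact_force: [-0.4, -0.1, -0.6]
opening: 0.0227
grip_force: 0.0
```

```bash
python3 - <<'E'
from h import *
c=shot('wrist');d=shot('side');t=shot('top','t7.png')
b=d['image'][140:260,190:350]
cv2.imwrite('pics/c7.png',np.hstack([cv2.resize(c['image'],(460,345)),cv2.resize(b,(460,345),interpolation=cv2.INTER_CUBIC)])[:, :800])
np.savez('w7.npz',W=cloud(c),I=c['image'],S=cloud(d),SI=d['image'])
print(robot.observe()['tool_pos'])
E
```

```text
[0.51934257 0.04699871 0.22303432]
```

View pics/c7.png

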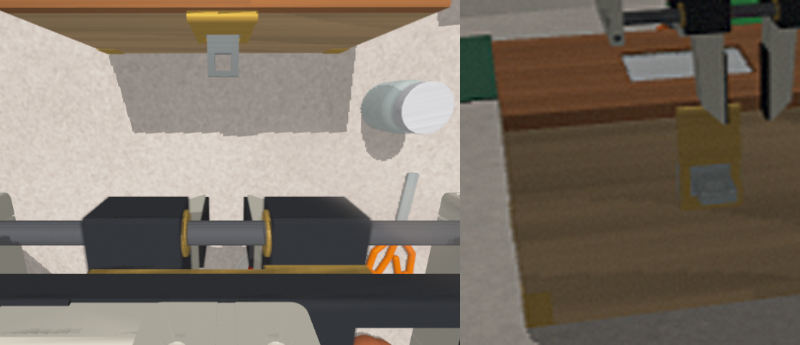

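The hasp hangs over the staple, which shows through its window. The eye is at about (223,65) in the wrist half, full-image (310,90). I'll check flatness and locate the eye.

```bash
python3 - <<'E'
from h import *
z=np.load('w7.npz');ex=np.array([.0903,.9959])
W=z['W'];I=z['I'].astype(int);v,u=np.mgrid[0:480,0:640]
for nm,W,I in(('w',z['W'],I),('s',z['S'],z['SI'].astype(int))):
    yel=(I[...,1]-I[...,0]>45)&(abs(W[...,0]-.53)<.035)&(W[...,2]>.09)&(W[...,2]<.172)&(W[...,1]<.18)&(W[...,1]>.12)
    p=W[yel];o=p[:,:2]@ex
    print(nm,len(p)); 
    for a in np.arange(.09,.172,.01):
        q=(p[:,2]>=a)&(p[:,2]<a+.01)
        if q.sum()>5: print(round(a,3),q.sum(),np.median(o[q]).round(4),(p[q,:2]@[-.9959,.0903]).min().round(4),(p[q,:2]@[-.9959,.0903]).max().round(4))
    wood=(abs(W[...,0]-.48)<.02)&(W[...,2]>.06)&(W[...,2]<.16)&(W[...,1]<.2)&(W[...,1]>.15); print('front',np.median(W[wood][:,:2]@ex), wood.sum())
W=z['W'];I=z['I'].astype(int)
m=(abs(u-310)<28)&(abs(v-85)<30)&(abs(W[...,2]-.121)<.006)&(W[...,1]<.172)
p=W[m];print('staple z',p[:,2].mean(),cv2.minAreaRect(p[:,:2].astype(np.float32)),m.sum())
e=(abs(u-310)<18)&(abs(v-90)<20)&((W[...,2]<.115))
cc=cv2.connectedComponentsWithStats(e.astype(np.uint8)); print(cc[2][1:],cc[3][1:])
cv2.imwrite('pics/e.png',cv2.resize(z['I'][10:140,230:390],None,fx=4,fy=4,interpolation=cv2.INTER_CUBIC))
E
```

```text
w 1456
0.09 25 0.2138 -0.5345 -0.4883
0.1 95 0.2138 -0.5351 -0.4883
0.11 81 0.2137 -0.535 -0.4886
0.12 95 0.2138 -0.5352 -0.4885
0.13 259 0.2138 -0.5351 -0.4884
0.14 361 0.2138 -0.5353 -0.4845
0.15 432 0.2138 -0.5353 -0.4853
0.16 91 0.2137 -0.5348 -0.4859
0.17 17 0.2116 -0.5308 -0.4911
front 0.21910394780487125 2469
s 0
front 0.21989407259386773 739
staple z 0.12044389157116192 ((0.5278010368347168, 0.14919181168079376), (0.030119596049189568, 0.028004532679915428), 84.94292449951172) 1718
[[299  75  23  24 522]
 [293 107  35   3 105]] [[310.32375479  86.73754789]
 [310.         108.        ]]
```

View pics/e.png

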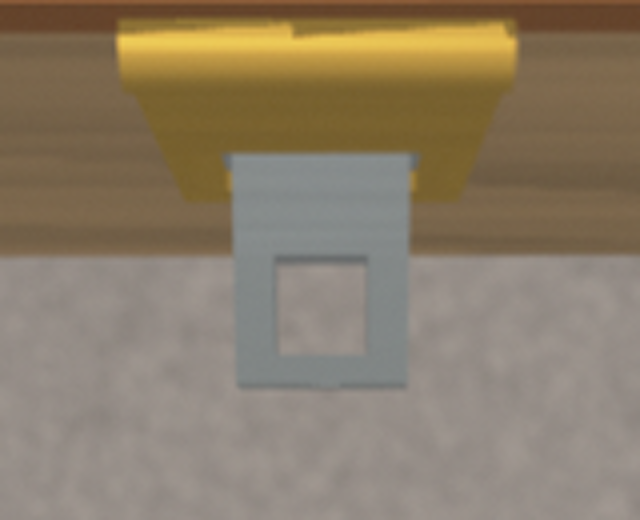

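The strap reads a constant distance from the chest front over its whole height, so it lies flat. The eye is at about (0.5273, 0.1462). Next, the pin.

carry_out(
  deltas=[
    [-2.3,0,0,0,0,0,0.4],
    [-3.5,-0.1,0,0,0,0,0.4],
    [-3.5,-0.1,0,0,0,0,0.4],
    [-3.5,-0.1,0,0,0,0,0.4],
    [-3.5,-0.1,0,0,0,0,0.4],
    [-3.5,-0.1,0,0,0,0,0.4],
    [-3.5,-0.1,0,0,0,0,0.4],
    [-3.5,-0.1,0,0,0,0,0.4],
  ],
)

```text
time: 35.2
tool_pos: [0.489, -0.2204, 0.2227]
tool_rot: [-3.139, -0.002, 1.484]
contact_force: [-0.1, -0.5, -0.2]
opening: 0.0366
grip_force: 0.0
```

carry_out(
  deltas=[
    [-3.5,0,0,0,0,0,0.4],
    [-3.5,0,0,0,0,0,0.4],
    [-3.5,0,0,0,0,0,0.4],
    [-3.5,0,0,0,0,0,0.4],
    [0,0,3,0,0,0,0.4],
    [0,0,3,0,0,0,0.4],
    [0,0,0,0,0,0,0.4],
    [0,0,0,0,0,0,0.4],
  ],
)

```text
time: 35.87
tool_pos: [0.4767, -0.3578, 0.1619]
tool_rot: [-3.137, -0.004, 1.484]
contact_force: [0.6, -0.4, 1.3]
opening: 0.0365
grip_force: 0.0
```

```bash
python3 - <<'E'
from h import *
c=shot('wrist','w8.png');W=cloud(c)
d=np.hypot(W[...,0]-.475,W[...,1]+.364)<.03
m=d&(W[...,2]>.085)&(W[...,2]<.1); p=W[m]
print(m.sum(),p.mean(0),cv2.minEnclosingCircle(p[:,:2].astype(np.float32)))
m=d&(abs(W[...,2]-.05)<.004);print(cv2.minAreaRect(W[(np.hypot(W[...,0]-.475,W[...,1]+.364)<.06)&(abs(W[...,2]-.05)<.004)][:,:2].astype(np.float32)))
x,y=cv2.minEnclosingCircle(p[:,:2].astype(np.float32))[0]
rel(x,y,.066)
E
```

```text
475 [ 0.47593885 -0.3658684   0.08910814] ((0.47630804777145386, -0.3665279448032379), 0.008264056406915188)
((0.47572872042655945, -0.3668074309825897), (0.07010921835899353, 0.07043620944023132), 6.713589668273926)
pos [ 0.4776 -0.3586  0.164 ] rot [-3.140e+00 -1.000e-03  1.484e+00] F [0.2 1.1 0.4] t 35.92 tool cm [-0.82 -0.05  9.8 ] rotvec to goal [-0.001 -0.001  0.004]
```

View pics/w8.png

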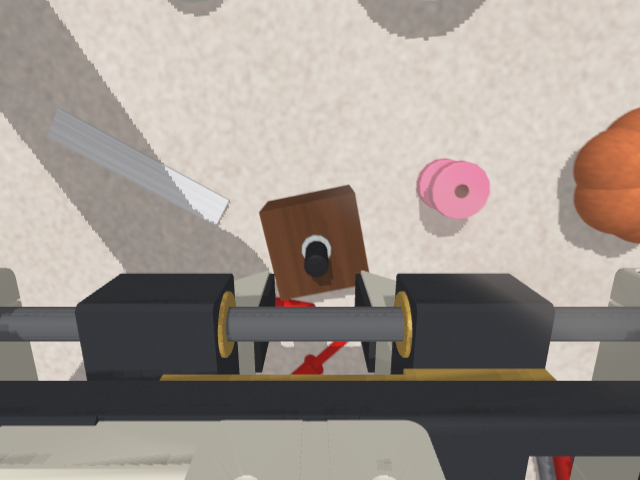

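```bash
python3 - <<'E'
from h import *
W=np.load('top1.npy');I=cv2.imread('pics/top1.png').astype(int);v,u=np.mgrid[0:480,0:640]
m=(I[...,2]>120)&(I[...,1]<70)&(u>440)&(u<530)&(v>280)&(v<380)
n,l,s,c=cv2.connectedComponentsWithStats(m.astype(np.uint8))
for k in range(1,n):
    if s[k,4]>15: p=W[l==k];print(s[k],np.nanmin(p,0).round(3),np.nanmax(p,0).round(3))
E
```

```text
[497 302  16  10  83] [ 0.496 -0.455  0.046] [ 0.516 -0.437  0.089]
[468 352  14   9  82] [ 0.385 -0.401  0.048] [ 0.402 -0.384  0.09 ]
```

carry_out(
  deltas=[
    [-0.7,0,1.5,0,0,0,0.4],
    [0,0,2.5,0,0,0,0.4],
    [0,0,2.5,0,0,0,0.4],
    [0,0,2,0,0,0,0.4],
    [0,0,1.2,0,0,0,0.4],
    [0,0,0,0,0,0,0.4],
    [0,0,0,0,0,0,0.4],
    [0,0,0,0,0,0,0.4],
  ],
)

```text
time: 36.58
tool_pos: [0.4779, -0.367, 0.0693]
tool_rot: [3.139, 0.002, 1.484]
contact_force: [-0.0, 0.6, -0.7]
opening: 0.0365
grip_force: 0.0
```

carry_out(
  deltas=[
    [0,0,0,0,0,0,0.1],
    [0,0,0,0,0,0,0.1],
    [0,0,0,0,0,0,0.1],
    [0,0,0,0,0,0,0.1],
    [0,0,0,0,0,0,0.1],
    [0,0,0,0,0,0,0.1],
    [0,0,0,0,0,0,0.1],
    [0,0,0,0,0,0,0.1],
  ],
  force=25,
)

```text
time: 37.25
tool_pos: [0.4768, -0.3666, 0.0678]
tool_rot: [3.141, 0.001, 1.483]
contact_force: [-0.6, 0.5, 5.2]
opening: 0.0154
grip_force: 25.0
```

carry_out(
  deltas=[
    [0,0,-1,0,0,0,0.1],
    [0,0,-2,0,0,0,0.1],
    [0,0,-3,0,0,0,0.1],
    [0,0,-3,0,0,0,0.1],
    [0,0,-3,0,0,0,0.1],
    [0,0,-2.5,0,0,0,0.1],
    [0,0,0,0,0,0,0.1],
    [0,0,0,0,0,0,0.1],
  ],
)

```text
time: 37.92
tool_pos: [0.4769, -0.3668, 0.2139]
tool_rot: [3.139, 0.002, 1.483]
contact_force: [-0.0, 0.4, -1.0]
opening: 0.0152
grip_force: 25.0
```

```bash
python3 - <<'E'
from h import *
rel(.5273,.1462,.22)
E
```

```text
pos [ 0.4769 -0.3668  0.2139] rot [3.139e+00 2.000e-03 1.483e+00] F [-0.   0.4 -1. ] t 37.92 tool cm [51.54  0.51 -0.71] rotvec to goal [0.003 0.002 0.003]
```

carry_out(
  deltas=[
    [2.5,0,0,0,0,0,0.1],
    [3.7,0,0,0,0,0,0.1],
    [3.7,0,0,0,0,0,0.1],
    [3.7,0.1,0,0,0,0,0.1],
    [3.7,0.1,0,0,0,0,0.1],
    [3.7,0.1,0,0,0,0,0.1],
    [3.7,0.1,0,0,0,0,0.1],
    [3.7,0.1,0,0,0,0,0.1],
  ],
)

```text
time: 38.58
tool_pos: [0.5055, -0.082, 0.2107]
tool_rot: [-3.139, -0.001, 1.482]
contact_force: [0.4, 0.3, -0.6]
opening: 0.0154
grip_force: 25.0
```

carry_out(
  deltas=[
    [3.7,0,0,0,0,0,0.1],
    [3.7,0,0,0,0,0,0.1],
    [3.7,0,0,0,0,0,0.1],
    [3.7,0,0,0,0,0,0.1],
    [3.7,0,0,0,0,0,0.1],
    [3,0,0,0,0,0,0.1],
    [1.5,0,0,0,0,0,0.1],
    [0,0,0,0,0,0,0.1],
  ],
)

```text
time: 39.25
tool_pos: [0.5256, 0.1482, 0.2105]
tool_rot: [-3.138, -0.0, 1.487]
contact_force: [0.2, -0.3, -0.4]
opening: 0.0155
grip_force: 25.0
```

carry_out(
  deltas=[
    [0,0,0.5,0,0,0,0.1],
    [0,0,0.5,0,0,0,0.1],
    [0,0,0,0,0,0,0.1],
    [0,0,0,0,0,0,0.1],
    [0,0,0,0,0,0,0.1],
    [0,0,0,0,0,0,0.1],
    [0,0,0,0,0,0,0.1],
    [0,0,0,0,0,0,0.1],
  ],
)

```text
time: 39.92
tool_pos: [0.5268, 0.145, 0.2024]
tool_rot: [3.141, -0.0, 1.482]
contact_force: [-0.3, 0.8, -0.3]
opening: 0.0154
grip_force: 25.0
```

```bash
python3 - <<'E'
from h import *
c=shot('wrist');d=shot('side')
b=d['image'][110:240,210:350]
cv2.imwrite('pics/c9.png',np.hstack([cv2.resize(c['image'][200:440,200:440],(400,400)),cv2.resize(b,(400,371),interpolation=cv2.INTER_CUBIC).repeat(1,0) if 0 else cv2.resize(b,(400,400),interpolation=cv2.INTER_CUBIC)]))
S=cloud(d)
m=(abs(S[...,0]-.528)<.02)&(abs(S[...,1]-.146)<.015)&(S[...,2]>.126)
for a in np.arange(.125,.185,.01):
    q=m&(S[...,2]>=a)&(S[...,2]<a+.01); print(round(a,3),q.sum(), S[q].mean(0).round(4) if q.any() else '')
rel(.528,.1461,.139)
E
```

```text
0.125 0 
0.135 2 [0.524  0.1424 0.1436]
0.145 15 [0.5244 0.1422 0.1497]
0.155 18 [0.5246 0.1419 0.1595]
0.165 18 [0.5244 0.1419 0.1697]
0.175 16 [0.5249 0.1419 0.1794]
pos [0.5268 0.1451 0.2023] rot [ 3.141 -0.     1.483] F [-0.4  0.5 -0.9] t 40.02 tool cm [0.11 0.11 6.33] rotvec to goal [ 0.    -0.     0.003]
```

View pics/c9.png

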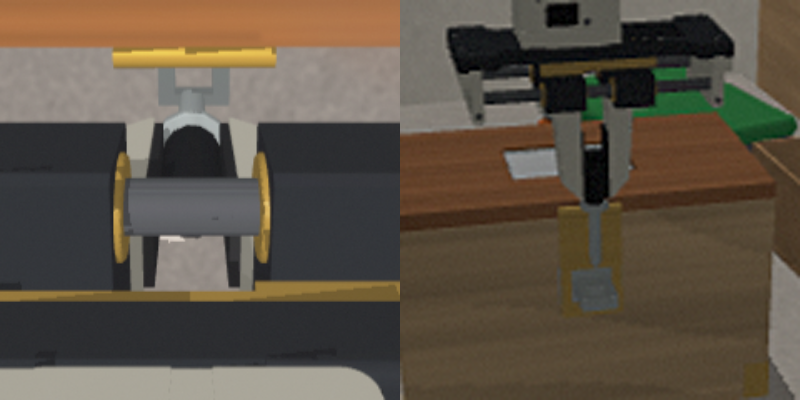

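The shank is centred at column ~193 of the wrist crop, and the staple (159–228) and eye (175–212) are centred at ~193.5. That's aligned sideways, so I'll lower it gently.

carry_out(
  deltas=[
    [0.1,0.05,0,0,0,0,0.1],
    [0,0,0.4,0,0,0,0.1],
    [0,0,0.4,0,0,0,0.1],
    [0,0,0.4,0,0,0,0.1],
    [0,0,0.4,0,0,0,0.1],
    [0,0,0.4,0,0,0,0.1],
    [0,0,0,0,0,0,0.1],
    [0,0,0,0,0,0,0.1],
  ],
)

```text
time: 40.68
tool_pos: [0.5272, 0.1461, 0.1818]
tool_rot: [-3.141, 0.0, 1.483]
contact_force: [1.1, -1.0, -0.5]
opening: 0.0155
grip_force: 25.0
```

carry_out(
  deltas=[
    [0,0,0.3,0,0,0,0.1],
    [0,0,0.3,0,0,0,0.1],
    [0,0,0.3,0,0,0,0.1],
    [0,0,0.3,0,0,0,0.1],
    [0,0,0.3,0,0,0,0.1],
    [0,0,0,0,0,0,0.1],
    [0,0,0,0,0,0,0.1],
    [0,0,0,0,0,0,0.1],
  ],
)

```text
time: 41.35
tool_pos: [0.5274, 0.1461, 0.1673]
tool_rot: [3.141, -0.0, 1.483]
contact_force: [0.2, -0.0, 0.2]
opening: 0.0155
grip_force: 25.0
```

carry_out(
  deltas=[
    [0,0,0.5,0,0,0,0.1],
    [0,0,0.5,0,0,0,0.1],
    [0,0,0.5,0,0,0,0.1],
    [0,0,0.5,0,0,0,0.1],
    [0,0,0.3,0,0,0,0.1],
    [0,0,0.2,0,0,0,0.1],
    [0,0,0.15,0,0,0,0.1],
    [0,0,0,0,0,0,0.1],
  ],
)

```text
time: 42.02
tool_pos: [0.5272, 0.1461, 0.1404]
tool_rot: [-3.141, 0.0, 1.483]
contact_force: [0.9, -0.3, -0.6]
opening: 0.0149
grip_force: 25.0
```

carry_out(
  deltas=[
    [0,0,0.05,0,0,0,0.1],
    [0,0,0.05,0,0,0,0.1],
    [0,0,0,0,0,0,0.1],
    [0,0,0,0,0,0,0.1],
    [0,0,0,0,0,0,0.1],
    [0,0,0,0,0,0,0.1],
    [0,0,0,0,0,0,0.1],
    [0,0,0,0,0,0,0.1],
  ],
)

```text
time: 42.68
tool_pos: [0.5273, 0.1461, 0.1397]
tool_rot: [3.141, -0.0, 1.483]
contact_force: [-0.3, 0.3, 0.5]
opening: 0.0155
grip_force: 25.0
```

Now within a millimetre of seating, so I'll open and let it drop, then rise clear.

carry_out(
  deltas=[
    [0,0,0,0,0,0,0.4],
    [0,0,0,0,0,0,0.4],
    [0,0,0,0,0,0,0.4],
    [0,0,0,0,0,0,0.4],
    [0,0,0,0,0,0,0.4],
    [0,0,-0.5,0,0,0,0.4],
    [0,0,-1,0,0,0,0.4],
    [0,0,-2,0,0,0,0.4],
  ],
)

```text
time: 43.35
tool_pos: [0.5262, 0.146, 0.174]
tool_rot: [-3.138, 0.001, 1.483]
contact_force: [0.3, 0.1, -0.8]
opening: 0.0364
grip_force: 0.0
```

carry_out(
  deltas=[
    [0,0,-2,0,0,0,0.4],
    [0,0,-3,0,0,0,0.4],
    [-1,0,-2,0,0,0,0.4],
    [-3,0,0,0,0,0,0.4],
    [-3,0,0,0,0,0,0.4],
    [-2,0,0,0,0,0,0.4],
    [0,0,0,0,0,0,0.4],
    [0,0,0,0,0,0,0.4],
  ],
)

```text
time: 44.02
tool_pos: [0.5196, 0.0558, 0.2457]
tool_rot: [3.14, -0.0, 1.481]
contact_force: [-0.1, 0.3, 0.2]
opening: 0.0368
grip_force: 0.0
```

```bash
python3 - <<'E'
from h import *
c=shot('wrist');d=shot('side');t=shot('top')
np.savez('w10.npz',W=cloud(c),I=c['image'],S=cloud(d))
S=cloud(d)
cv2.imwrite('pics/c10.png',np.hstack([cv2.resize(c['image'][0:240,160:480],(400,300)),cv2.resize(d['image'][130:235,210:350],(400,300),interpolation=cv2.INTER_CUBIC)]))
for n,W in(('w',cloud(c)),('s',S)):
    m=(np.hypot(W[...,0]-.5275,W[...,1]-.146)<.014)&(W[...,2]>.122)&(W[...,2]<.19); p=W[m]
    print(n,m.sum(),'max z',p[:,2].max().round(4) if len(p) else '')
    for a in np.arange(.12,.17,.01):
        q=m&(W[...,2]>=a)&(W[...,2]<a+.01)
        if q.any(): print(round(a,3),q.sum(),W[q].mean(0).round(4))
T=cloud(t); m=(abs(T[...,0]-.537)<.025)&(abs(T[...,1]-.258)<.02); print('flap top-cam z',np.nanpercentile(T[m][:,2],[2,50,98]))
E
```

```text
w 850 max z 0.1626
0.12 236 [0.5267 0.1411 0.1244]
0.13 15 [0.5266 0.139  0.1341]
0.14 17 [0.5268 0.1392 0.1441]
0.15 201 [0.527  0.1452 0.1588]
0.16 381 [0.527  0.1457 0.1607]
s 157 max z 0.1634
0.12 44 [0.5254 0.1405 0.1255]
0.13 29 [0.5248 0.1406 0.1348]
0.14 32 [0.5245 0.1402 0.1453]
0.15 28 [0.5249 0.1405 0.1551]
0.16 24 [0.5256 0.1444 0.1618]
flap top-cam z [0.17512857 0.17873435 0.18205886]
```

View pics/c10.png

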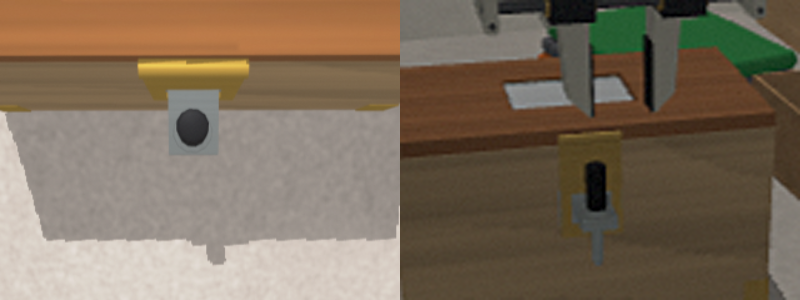

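The pin stands upright through the eye with its top at 161 mm, the expected fully seated height. The hasp is flat and the flap is shut, so I'm handing in.

```bash
python3 -c "
from cell import robot
print(robot.hand_in())"
```

```text
the job is handed in; nothing more can be done
None
```

I handed the job in: all four spools present are inside the chest with the flap shut, the hasp lies flat over the staple, and the pin is fully home through its eye; I don't have the verdict, only that the hand-in was accepted.

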